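# Re-pitch the trunnion fixture to 40 degrees

## Task

Lay the pale timber block flat in the level tray of the tilting fixture and let go of it; then move the changeover switch from its yellow side to centre off, and leave it off for a good second and for as long as the fixture is unlocked. Draw the red locking pin up, swing the tray with its lever (black grip moving to the fixture's front, so that the tray's front edge dips) to the 40 degree notch marked green, and push the pin fully home in that notch, with the block still in the tray. Only then throw the switch on to its blue side, fully over; do not disturb the nail tub or the half log.

Things in the scene. Friction and masses are not known exactly. Their poses are not given: they have to be found in the camera images.
- workpiece_center (a point): centre of the pale yellow timber block, loose, 42 (its x) x 85 (its y) x 30 mm (z), lying flat on the bench, about 0.1 kg; this point is 15 mm above its underside
- fixture: tilting fixture, fixed: grey base 170 (x) x 256 (y) x 12 mm, blue uprights at y = +-95 mm (12 thick, 56 wide in x, up to z = 140 mm), tray between them. Origin: centre of the underside; front = its -x side (towards the robot at yaw 0). A neck (32 mm wide) on the +y upright carries the pin's bracket (y = 87 to 131 mm, top z = 224 mm)
- trunnion_axis (a point): point on the tray's turning axis midway between the uprights, 120 mm above the bench, in the fixture's fixed axes; the axis runs along y. A toothed plate turns with the tray outside the +y upright; its 5 notches: level (white dot), +-0.349 rad (20 degrees), +-0.698 (40); the +40 one, the target, has a green dot and comes to the top under the pin
- tray (a point): centre of the tray's floor (upper face), 12 mm below the turning axis; turns with the tray, z normal to the floor. The open aluminium tray is 130 (x) x 124 (y) mm inside; its rims stand 14 mm above the floor (28 mm for the middle 50 mm of the y ends)
- tilt (a joint): tilt of the tray, rad: 0 level (start), positive = front edge (fixture's -x) down, lever grip towards the fixture's -x; stops at +-0.86. Friction hinge (0.12 N m) that stays where it is left. The pin enters a notch only if the tilt is within about 0.08 rad of it, and then centres the tray to about 0.02 rad
- swing_grip (a point): middle of the lever's black round grip bar, 18 mm thick, 56 mm long along the fixture's y, at tray-frame position y = -129 mm and 105 mm from the turning axis (straight above the axis when level); turns with the tray
- pin (a joint): lift of the captive locking pin, m: 0 fully home in a notch (start), 0.028 fully drawn up; it clears the plate's teeth above 0.017. It slides vertically, stiffly (3 N), and stays where it is left; it cannot come out
- pin_knob (a point): centre of the pin's upright red cylindrical knob, 26 mm in diameter and 26 mm high, at fixture y = +115 mm; when home it is 243 mm above the bench, its underside 6 mm above the bracket's top
- throw_hinge (a point): the changeover switch's hinge centre on top of its housing, 50 mm above the bench, in the housing's fixed axes. Housing 100 (x) x 76 (y) x 50 mm, grey with black top, fixed to the bench; yellow mark on its own -x side, white mark at centre, blue mark on its +x side
- throw (a joint): angle of the switch lever about the housing's y, rad: negative = leaning to the yellow (-x) side (start), 0 upright = centre off, positive = leaning to the blue (+x) side; stops at +-0.62. It has no spring or click: stays where it is left (0.12 N m of friction)
- throw_grip (a point): middle of the switch lever's red round grip bar, 17 mm thick, 52 mm long along the housing's y, 70 mm from the hinge; turns with the lever
- nail_tub: clear tub of bright nails, 103 x 117 x 88 mm, loose, to be left alone; origin at the centre of its underside
- half_log: split birch half log with bark, 71 x 142 x 42 mm, loose, to be left alone; origin at the centre of its underside
- rack_corner (a point): fixed point on the bench under the front right corner (the nearest to the robot and the fixture) of the tall wooden shelf rack at the back left, an obstacle that never moves: from here its front runs 272 mm to the left (world direction 0.156, 0.988) and its right side goes straight back; it is 380 mm high, with cartons on top up to 500 mm
Mind the look-alikes: they are no part of the job. What is shaped like the part that bears throw_hinge but pink is not meant. What is shaped like the part that bears workpiece_center but orange is not meant.

How it is judged:
By the outcome, as a careful person would: the job done as asked, in the order asked, and still so for the second after the job is handed in, with the robot touching nothing.
It also fails if it takes over 72 s, if anything falls off the work surface, if the arm or the gripper's body presses on something with over 40 N, if the wrist force passes 120 N, or if a joint passes its speed limit or range.

## Robot

A 6-joint arm with a two-finger parallel gripper is mounted at the origin on a cart in front of the work surface, level with it; the furniture and walls round the work are solid. World frame = base frame: x ahead of the robot, y to its left, z up, the work surface at z = 0. Lengths are in m, angles in degrees, forces in N, time in s.
With the tool pointing down it reaches from about 0.225 to 0.725 m from the base axis. Payload 3.1 kg.
Tool frame: the origin (TCP) lies on the mounting face of the last link; the fingertips stand 173 mm ahead of it and the grasp point (between the pads) lies 155 mm ahead of it; z points along the fingers, y is the line along which they close (so a half turn about z gives the same grasp; the last joint's range is limited). The gripper opens to 85 mm and grips with 20 to 120 N. Pads are 22 mm wide; open, the fingers measure 114 mm over their backs; the gripper's body (76 mm by 85 mm) begins 54 mm behind the grasp point. The pads swing forward as they close: fully open they stand 13 mm farther back than shut.
Start: joints at [-72.582, 2.75, 5.684, 92.934, 0, 82.678], TCP at [0.22, -0.477, 0.405] pointing down, gripper open.
Joint ranges: [-166.93, 166.93], [-56.73, 111.36], [-69.38, 81.34], [-121.58, 131.49], [-85.45, 84.26], [-180, 180]. Speed limits (degrees/s): [159.86, 159.86, 180, 180, 180, 180].

## Interface

Orientations are given as [roll, pitch, yaw] about the fixed x, y, z axes, in that order (R = Rz(yaw) Ry(pitch) Rx(roll)).
In Python, from cell import readout, eyes, sign_off gives the robot as it stands. The module is installed in compiled form; this text tells all that it offers.
- The arm moves only by the tool send_rows, never from a script. Its arguments are lists of equal length, an entry for each row: "fingers": the opening, from 0 (shut) to 1 (fully open); "slide": the shift along the tool's x, y, z each as a share of 0.5 m, from -1 to 1, a list of three; "turn": the turn about the tool's z as a share of 180 degrees, from -1 to 1. A call has exactly 10 rows; each row shifts and turns the commanded pose from where the row before left it, along the tool's axes as they then stand; what a row does not reach is not made up. A row lasts 1/12 s, in which the tool goes at most 41.7 mm and 7.16 degrees, less where a joint would pass 70% of its speed; a pose out of reach is approached as far as the arm can. A call with a number of a shift or a turn outside -1 to 1 is refused whole. A call with a gripper value outside its range is refused whole. The fingers move at their own pace and stop on an object; the grip force is fixed at half the most. Time passes only in rows, so rows that do not move let the fingers close, or fill a call up. It gives the time, the measured TCP pose, the force, the opening and the grip force at its end, in the units of the state.
- readout.read_state(): the state, without advancing time (a new reading comes with each control period).
- eyes.get_image(name): name is "side" or "top"; returns a dict with "color" (400x640x3 uint8, blue, green, red), "fx", "fy", "cx", "cy" (pixels), "eye" and "orientation" of the camera in the world. Camera axes: x right, y down, z forward; pixel columns grow to the right and rows downward; lengths in m; the calibration is good to about 2 mm. A picture is of the moment at which its call begins. There is no depth.
- sign_off(): hands the job in; it is judged then, once.
The state is a dict: "time_s": time; "q": joint angles; "qvel": joint speeds; "tau": joint torques, N m; "tcp_pos": TCP position; "orientation": TCP orientation; "contact_force": force on the tool from outside, world axes, zero at the start; "wrist_torque": the same for the moment, N m; "opening": finger opening in m; "gripper_force": force on a finger pad.
Only numpy, scipy, OpenCV 4.12 (cv2) and the standard library are available. Lean on these libraries where they do the work, as an engineer would, in place of code of your own. Each camera call takes 0.05 s, during which the arm holds its last target. There are 200 camera calls.

## Working session

There is one attempt and no reset: what is moved stays moved. The work goes in short steps, Python scripts to look and compute and a tool call to move; the robot and the scene stay as the last step left them, time stands still between calls to the robot, and variables do not carry over. Pictures are saved under pics/ and viewed, at most 10 in all, crops included, and the job is handed in when it is done.

Besides the shell and the picture viewer there is one more tool, called after "Call:" by a JSON object that holds its "name" and its "arguments", one argument or row to a line. send_rows: Moves the arm, as the interface text tells. Shift numbers are shares of 0.5 m and turn numbers shares of 180 degrees, none past 1 either way. Its arguments: {"type":"object","properties":{"fingers":{"type":"array"},"slide":{"type":"array"},"turn":{"type":"array"}},"required":["fingers","slide","turn"]}

```bash
ls; mkdir -p pics; python3 - <<'E'
from cell import readout, eyes
import cv2,json
for n in ("side","top"):
    d=eyes.get_image(n); cv2.imwrite(f"pics/{n}0.png",d["color"])
    print(n,{k:(v.tolist() if hasattr(v,'tolist') else v) for k,v in d.items() if k!="color"})
print(readout.read_state())
E
```

```text
pics
side {'fx': 408.1099653385955, 'fy': 408.1099653385955, 'cx': 317.39723119453026, 'cy': 197.87963967283244, 'eye': [-0.11688964479651254, 1.2921560989301721, 0.8413014735234544], 'orientation': [-117.17168125263028, 1.0068815042632135, -151.29354383009678]}
top {'fx': 380.1595291747754, 'fy': 380.1595291747754, 'cx': 320.13589057023285, 'cy': 200.7089989770373, 'eye': [0.22537130965959212, 0.1268612764704064, 1.6645610338827028], 'orientation': [-168.0474427962059, -0.17262355497967302, -89.57789779400876]}
{'time_s': 0.1, 'q': array([-7.25836383e+01,  2.78803586e+00,  5.60024370e+00,  9.29335095e+01,
       -4.36350233e-04,  8.26777096e+01]), 'qvel': array([-0.0937888 , -0.08429592,  0.2931542 , -0.05447253,  0.09396447,
       -0.02428129]), 'tau': array([ 1.53481149e-03, -3.39852548e+01,  3.20935357e+01,  1.58207829e-02,
       -2.37745218e-05,  4.65625618e-06]), 'tcp_pos': array([ 0.21963327, -0.47664186,  0.40363637]), 'orientation': array([-1.79879632e+02, -1.50271607e-02,  2.47386367e+01]), 'contact_force': array([ 0.36232889, -1.57655544, -0.4289893 ]), 'wrist_torque': array([-0.01770474,  0.03250367, -0.01232876]), 'gripper_force': 0.0, 'opening': 0.08562557796882049}
```

View pics/side0.png

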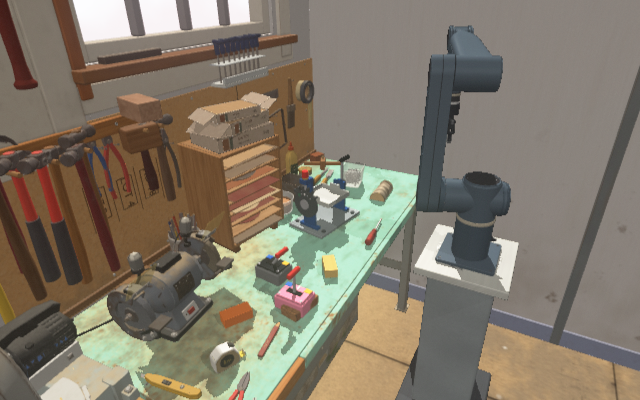

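View pics/top0.png

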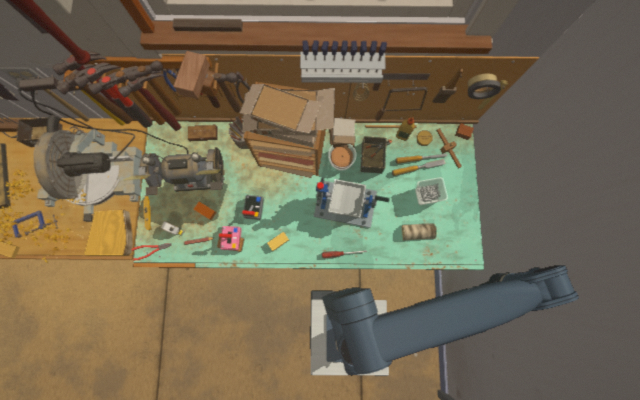

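Candidates: block = pale yellow at top (278,241), not the orange one at (204,210). Switch = grey/black at top (253,207), not the pink one at (231,238). In the side view: block (330,267), orange block (236,315), grey switch (270,265), pink switch (295,300). I'll check with one close crop of each view.

```bash
cat > h.py <<'E'
import numpy as np, cv2
from scipy.spatial.transform import Rotation as R
from cell import readout, eyes
def cam(n): 
    d=eyes.get_image(n); d["R"]=R.from_euler("xyz",d["orientation"],degrees=True).as_matrix(); return d
def ray(d,p):
    v=d["R"]@np.array([(p[0]-d["cx"])/d["fx"],(p[1]-d["cy"])/d["fy"],1]); return np.array(d["eye"]),v
def onz(d,p,z):
    e,v=ray(d,p); return e+v*(z-e[2])/v[2]
def proj(d,P):
    c=d["R"].T@(np.array(P)-d["eye"]); return np.array([d["cx"]+d["fx"]*c[0]/c[2],d["cy"]+d["fy"]*c[1]/c[2]])
def tri(d1,p1,d2,p2):
    e1,v1=ray(d1,p1);e2,v2=ray(d2,p2)
    s=np.linalg.lstsq(np.c_[v1,-v2],e2-e1,rcond=None)[0]
    a,b=e1+s[0]*v1,e2+s[1]*v2; return (a+b)/2,np.linalg.norm(a-b)
def crop(img,x0,y0,x1,y1,k): return cv2.resize(img[y0:y1,x0:x1],None,fx=k,fy=k,interpolation=cv2.INTER_CUBIC)
E
python3 - <<'E'
from h import *
t=cv2.imread("pics/top0.png");s=cv2.imread("pics/side0.png")
cv2.imwrite("pics/c1.png",np.vstack([crop(t,215,170,415,255,4)[:, :800]]))
cv2.imwrite("pics/c2.png",crop(s,240,145,400,320,3.4)[:, :])
d=cam("top");print(onz(d,(278,241),.03),onz(d,(253,207),.05),onz(d,(347,200),.108))
E
```

```text
[0.3930062  0.30423932 0.03      ] [0.53706184 0.41457783 0.05      ] [0.55884423 0.0121227  0.108     ]
```

View pics/c1.png

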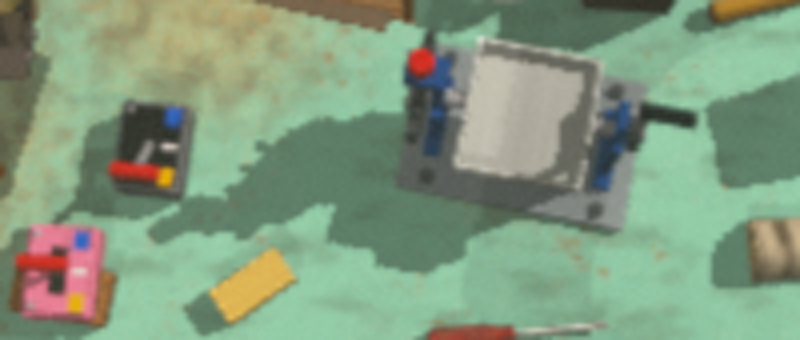

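View pics/c2.png

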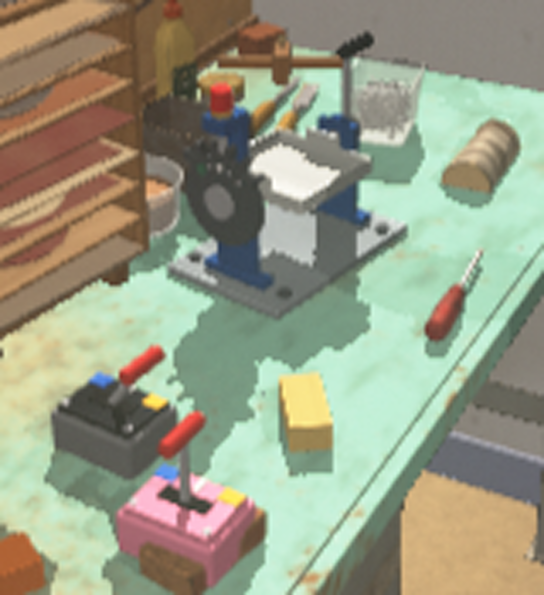

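Top crop: block at (278,241); grey switch at (253,207), red grip leaning to the yellow (near) side; knob at (320,185); black grip at (382,199); tray at (347,200). Now I'll measure these.

```bash
cat > meas.py <<'E'
from h import *
def blob(img,roi,f):
    x0,y0,x1,y1=roi; k=6
    c=cv2.resize(img[y0:y1,x0:x1],None,fx=k,fy=k,interpolation=cv2.INTER_LINEAR)
    hsv=cv2.cvtColor(c,cv2.COLOR_BGR2HSV).astype(int); m=f(hsv[...,0],hsv[...,1],hsv[...,2]).astype(np.uint8)
    cs,_=cv2.findContours(m,cv2.RETR_EXTERNAL,cv2.CHAIN_APPROX_NONE)
    b=max(cs,key=cv2.contourArea); M=cv2.moments(b)
    g=lambda p:(np.array(p)+.5)/k-.5+[x0,y0]
    return g([M["m10"]/M["m00"],M["m01"]/M["m00"]]),g(cv2.boxPoints(cv2.minAreaRect(b)))
red=lambda h,s,v:((h<6)|(h>174))&(s>190)&(v>110)
yel=lambda h,s,v:(h>16)&(h<28)&(s>100)&(v>180)
blk=lambda h,s,v:(v<62)
E
python3 - <<'E'
from meas import *
np.set_printoptions(precision=4,suppress=True)
t=cam("top");s=cam("side")
c,b=blob(t["color"],(265,228,292,254),yel); B=np.array([onz(t,p,.03) for p in b]); print("block",c,onz(t,c,.03),B.tolist())
K1,_=blob(t["color"],(312,177,328,192),red);K2,_=blob(s["color"],(298,164,312,180),red);print("knob",K1,K2,tri(t,K1,s,K2))
G1,g1=blob(t["color"],(374,192,394,205),blk);G2,g2=blob(s["color"],(335,150,354,166),blk);print("grip",G1,G2,tri(t,G1,s,G2),[onz(t,p,.225)[:2] for p in g1])
T1,t1=blob(t["color"],(238,205,262,220),red);T2,t2=blob(s["color"],(270,243,292,262),red);print("throw",T1,T2,tri(t,T1,s,T2),[onz(t,p,.11)[:2] for p in t1])
c1=lambda x,y:(215+x/4-.5+.125,170+y/4-.5+.125)
for p in [(395,187),(622,231),(648,82)]: print("base",onz(t,c1(*p),.012))
for p in [(453,173),(583,190),(603,62),(480,38)]: print("tray",onz(t,c1(*p),.122))
for p in [(124,100),(196,104),(184,198),(113,188)]: print("sw",onz(t,c1(*p),.05))
for p in [(174,117),(166,177)]: print("blue/yel mark",onz(t,c1(*p),.05))
E
```

```text
block [277.5753 240.7192] [0.3942 0.3061 0.03  ] [[0.3861615442414823, 0.3524777553936241, 0.030000000000000027], [0.435925261120936, 0.2838897767173456, 0.030000000000000027], [0.40225388657641564, 0.2593824512558274, 0.030000000000000027], [0.352911469488592, 0.3278370804126369, 0.030000000000000027]]Traceback (most recent call last):
  File "<stdin>", line 5, in <module>
  File "meas.py", line 9, in blob
    return g([M["m10"]/M["m00"],M["m01"]/M["m00"]]),g(cv2.boxPoints(cv2.minAreaRect(b)))
              ~~~~~~~~^~~~~~~~~
ZeroDivisionError: float division by zero
```

```bash
sed -i 's/(s>190)&(v>110)/(s>150)\&(v>90)/; s/blk=.*/blk=lambda h,s,v:(v<75)/' meas.py
python3 - <<'E'
from meas import *
np.set_printoptions(precision=4,suppress=True)
t=cam("top");s=cam("side")
K1,_=blob(t["color"],(312,177,328,192),red);K2,_=blob(s["color"],(298,164,312,180),red);print("knob",K1,K2,tri(t,K1,s,K2))
G1,g1=blob(t["color"],(374,192,394,205),blk);G2,g2=blob(s["color"],(335,150,354,166),blk);print("grip",G1,G2,tri(t,G1,s,G2),[onz(t,p,.225)[:2] for p in g1])
T1,t1=blob(t["color"],(238,205,262,220),red);T2,t2=blob(s["color"],(270,243,292,262),red);print("throw",T1,T2,tri(t,T1,s,T2),[onz(t,p,.11)[:2] for p in t1])
c1=lambda x,y:(215+x/4-.5+.125,170+y/4-.5+.125)
for p in [(395,187),(622,231),(648,82)]: print("base",onz(t,c1(*p),.012))
for p in [(453,173),(583,190),(603,62),(480,38)]: print("tray",onz(t,c1(*p),.122))
for p in [(124,100),(196,104),(184,198),(113,188)]: print("sw",onz(t,c1(*p),.05))
for p in [(174,117),(166,177)]: print("blue/yel mark",onz(t,c1(*p),.05))
E
```

```text
knob [319.936  185.0714] [304.4475 173.3723] (array([0.5876, 0.126 , 0.2437]), np.float64(0.0003206736373194658))
grip [380.7005 198.4919] [344.0699 158.167 ] (array([ 0.5401, -0.1097,  0.2274]), np.float64(0.00044648768199718466)) [array([ 0.5337, -0.0853]), array([ 0.5504, -0.0863]), array([ 0.5487, -0.1375]), array([ 0.532 , -0.1363])]
throw [247.8528 212.1899] [280.9025 251.9282] (array([0.5034, 0.4243, 0.1097]), np.float64(0.00015252737851804865)) [array([0.497 , 0.4489]), array([0.5152, 0.4477]), array([0.51  , 0.3999]), array([0.4918, 0.4012])]
base [0.5045 0.1537 0.012 ]
base [ 0.4576 -0.0954  0.012 ]
base [ 0.6256 -0.1278  0.012 ]
tray [0.501  0.0924 0.122 ]
tray [ 0.4843 -0.0413  0.122 ]
tray [ 0.6201 -0.0642  0.122 ]
tray [0.6451 0.0645 0.122 ]
sw [0.5917 0.4491 0.05  ]
sw [0.5878 0.3706 0.05  ]
sw [0.4843 0.3795 0.05  ]
sw [0.4946 0.4562 0.05  ]
blue/yel mark [0.5732 0.3939 0.05  ]
blue/yel mark [0.507  0.3998 0.05  ]
```

```bash
cat > go.py <<'E'
import sys
from h import *
np.set_printoptions(precision=4,suppress=True)
# usage: go.py x y z yaw(TCP target) -> total slide shares at the current yaw and at the target yaw, total turn share
def st():
    s=readout.read_state(); return s,s["tcp_pos"],s["orientation"][2]
def need(x,y,z,yaw):
    s,p,w=st(); d=np.array([x,y,z])-p
    for a in (w,yaw):
        c,n=np.cos(np.radians(a)),np.sin(np.radians(a))
        print("yaw %.1f slide"%a,np.array([c*d[0]+n*d[1],n*d[0]-c*d[1],-d[2]])/.5)
    print("turn",-((yaw-w+180)%360-180)/180,"t",s["time_s"],"p",p,"F",s["contact_force"],"open",s["opening"])
if __name__=="__main__": need(*map(float,sys.argv[1:]))
E
python3 - <<'E'
from h import *
t=cam("top");s=cam("side"); c2=lambda x,y:(240+x/3.4,145+y/3.4)
print(onz(s,c2(118,278),0),onz(t,(318,175),0))
E
```

```text
[0.71438335 0.15896333 0.        ] [0.69701275 0.13501919 0.        ]
```

Call:
{"name": "send_rows", "arguments": {
  "fingers": [0.8,0.8,0.8,0.8,0.8,0.8,0.8,0.8,0.8,0.8],
  "slide": [
    [0,0,0],
    [0,0,0],
    [0,0,0],
    [0,0,0],
    [0,0,0],
    [0,0,0],
    [0,0,0],
    [0,0,0],
    [0,0,0],
    [0,0,0]
  ],
  "turn": [0.039,0.039,0.039,0.039,0.039,0.039,0.039,0.039,0.039,0.039]
}}

```text
time_s: 1.28
tcp_pos: [0.2197, -0.4768, 0.4047]
orientation: [180.0, -0.0, -45.8]
contact_force: [0.5, -0.6, -0.0]
opening: 0.0683
gripper_force: 0.0
```

```bash
python3 go.py 0.394 0.306 0.30 -54
```

```text
yaw -45.8 slide [-0.8795 -1.3413  0.2095]
yaw -54.0 slide [-1.0617 -1.2022  0.2095]
turn 0.04551801746306568 t 1.2833 p [ 0.2197 -0.4768  0.4047] F [ 0.4643 -0.5554 -0.0431] open 0.06833052881700814
```

Call:
{"name": "send_rows", "arguments": {
  "fingers": [0.8,0.8,0.8,0.8,0.8,0.8,0.8,0.8,0.8,0.8],
  "slide": [
    [0,0,0],
    [0,0,0],
    [-0.052,-0.06,0],
    [-0.052,-0.06,0],
    [-0.052,-0.06,0],
    [-0.052,-0.06,0],
    [-0.052,-0.06,0],
    [-0.052,-0.06,0],
    [-0.052,-0.06,0],
    [-0.052,-0.06,0]
  ],
  "turn": [0.023,0.0225,0,0,0,0,0,0,0,0]
}}

```text
time_s: 2.12
tcp_pos: [0.2495, -0.1955, 0.4053]
orientation: [-177.9, -0.0, -51.2]
contact_force: [-0.2, 0.2, -0.7]
opening: 0.0683
gripper_force: 0.0
```

Call:
{"name": "send_rows", "arguments": {
  "fingers": [0.8,0.8,0.8,0.8,0.8,0.8,0.8,0.8,0.8,0.8],
  "slide": [
    [-0.052,-0.06,0],
    [-0.052,-0.06,0],
    [-0.052,-0.06,0],
    [-0.052,-0.06,0],
    [-0.052,-0.06,0],
    [-0.052,-0.06,0],
    [-0.052,-0.06,0],
    [-0.052,-0.06,0],
    [-0.052,-0.06,0],
    [0,0,0]
  ],
  "turn": [0,0,0,0,0,0,0,0,0,0]
}}

```text
time_s: 2.95
tcp_pos: [0.1415, -0.0077, 0.4413]
orientation: [-168.6, 0.9, -45.1]
contact_force: [-0.0, 0.1, 0.4]
opening: 0.0685
gripper_force: 0.0
```

```bash
python3 go.py 0.394 0.306 0.18 -54
```

```text
yaw -45.1 slide [-0.0879 -0.8006  0.5226]
yaw -54.0 slide [-0.2108 -0.7774  0.5226]
turn 0.04950149462865028 t 2.95 p [ 0.1415 -0.0077  0.4413] F [-0.0122  0.0715  0.379 ] open 0.06845935327160273
```

Call:
{"name": "send_rows", "arguments": {
  "fingers": [0.8,0.8,0.8,0.8,0.8,0.8,0.8,0.8,0.8,0.8],
  "slide": [
    [0,0,0],
    [0,0,0],
    [0,0,0],
    [0,0,0],
    [0,0,0],
    [0,0,0],
    [0,0,0],
    [0,0,0],
    [0,0,0],
    [0,0,0]
  ],
  "turn": [0,0,0,0,0,0,0,0,0,0]
}}

```text
time_s: 3.78
tcp_pos: [0.1421, -0.0087, 0.4398]
orientation: [-168.7, 1.0, -45.2]
contact_force: [-0.1, 0.2, -0.1]
opening: 0.0684
gripper_force: 0.0
```

```bash
python3 -c "
from h import *
print(readout.read_state()['q'])"; python3 go.py 0.394 0.306 0.18 -54
```

```text
[-45.21094858 -56.67571297 -28.85893145 118.81407569  11.314159
 179.94449669]
yaw -45.2 slide [-0.091  -0.801   0.5195]
yaw -54.0 slide [-0.213  -0.7775  0.5195]
turn 0.049130467502527926 t 3.7833 p [ 0.1421 -0.0087  0.4398] F [-0.0838  0.2367 -0.1492] open 0.06843319709459487
```

Call:
{"name": "send_rows", "arguments": {
  "fingers": [0.8,0.8,0.8,0.8,0.8,0.8,0.8,0.8,0.8,0.8],
  "slide": [
    [0,0,0],
    [0,0,0],
    [0,0,0],
    [0,0,0],
    [0,0,0],
    [0,0,0],
    [0,0,0],
    [0,0,0],
    [0,0,0],
    [0,0,0]
  ],
  "turn": [-0.039,-0.039,-0.039,-0.039,-0.039,-0.039,-0.039,-0.039,-0.039,-0.039]
}}

```text
time_s: 4.62
tcp_pos: [0.1421, -0.0087, 0.4398]
orientation: [-175.3, -10.3, 24.9]
contact_force: [-0.6, 0.2, -0.0]
opening: 0.0683
gripper_force: 0.0
```

```bash
python3 -c "
from h import *
s=readout.read_state();print(s['q'],s['orientation'])"; python3 go.py 0.394 0.306 0.18 126
```

```text
[-45.20651783 -56.67558637 -28.85702996 118.81097587  11.3114382
 109.39501095] [-175.25030481  -10.3250152    24.8708203 ]
yaw 24.9 slide [ 0.7218 -0.3591  0.5195]
yaw 126.0 slide [0.213  0.7775 0.5195]
turn -0.5618287761189537 t 4.6167 p [ 0.1421 -0.0087  0.4398] F [-0.6437  0.1855 -0.0268] open 0.06828830233202564
```

Call:
{"name": "send_rows", "arguments": {
  "fingers": [0.8,0.8,0.8,0.8,0.8,0.8,0.8,0.8,0.8,0.8],
  "slide": [
    [0,0,0],
    [0,0,0],
    [0,0,0],
    [0,0,0],
    [0,0,0],
    [0,0,0],
    [0,0,0],
    [0,0,0],
    [0,0,0],
    [0,0,0]
  ],
  "turn": [-0.0395,-0.0395,-0.0395,-0.0395,-0.0395,-0.0395,-0.0395,-0.0395,-0.0395,-0.0395]
}}

```text
time_s: 5.45
tcp_pos: [0.1421, -0.0087, 0.4398]
orientation: [171.7, -7.8, 97.0]
contact_force: [-0.2, 0.6, -0.1]
opening: 0.0685
gripper_force: 0.0
```

Call:
{"name": "send_rows", "arguments": {
  "fingers": [0.8,0.8,0.8,0.8,0.8,0.8,0.8,0.8,0.8,0.8],
  "slide": [
    [0,0,0],
    [0,0,0],
    [0,0,0],
    [0,0,0],
    [0,0,0],
    [0,0,0],
    [0,0,0],
    [0,0,0],
    [0,0,0],
    [0,0,0]
  ],
  "turn": [-0.0395,-0.0395,-0.0395,-0.0395,-0.0395,-0.0395,-0.0395,-0.0395,-0.0395,-0.0395]
}}

```text
time_s: 6.28
tcp_pos: [0.1421, -0.0087, 0.4397]
orientation: [169.9, 5.3, 167.0]
contact_force: [0.5, 0.1, 0.8]
opening: 0.0683
gripper_force: 0.0
```

Call:
{"name": "send_rows", "arguments": {
  "fingers": [0.8,0.8,0.8,0.8,0.8,0.8,0.8,0.8,0.8,0.8],
  "slide": [
    [0,0,0],
    [0,0,0],
    [0,0,0],
    [0,0,0],
    [0,0,0],
    [0,0,0],
    [0,0,0],
    [0,0,0],
    [0,0,0],
    [0,0,0]
  ],
  "turn": [-0.0395,-0.0395,-0.0395,-0.0395,-0.0395,-0.0395,-0.0395,-0.0395,-0.0395,-0.0395]
}}

```text
time_s: 7.12
tcp_pos: [0.1421, -0.0087, 0.4398]
orientation: [-178.2, 11.2, -121.2]
contact_force: [0.3, 0.4, 0.2]
opening: 0.0681
gripper_force: 0.0
```

Call:
{"name": "send_rows", "arguments": {
  "fingers": [0.8,0.8,0.8,0.8,0.8,0.8,0.8,0.8,0.8,0.8],
  "slide": [
    [0,0,0],
    [0,0,0],
    [0,0,0],
    [0,0,0],
    [0,0,0],
    [0,0,0],
    [0,0,0],
    [0,0,0],
    [0,0,0],
    [0,0,0]
  ],
  "turn": [-0.0395,-0.0395,-0.0395,-0.0395,-0.0395,-0.0395,-0.0395,-0.0395,-0.0395,-0.0395]
}}

```text
time_s: 7.95
tcp_pos: [0.1421, -0.0087, 0.4398]
orientation: [-168.8, 2.0, -50.1]
contact_force: [-0.0, 0.9, 0.2]
opening: 0.0681
gripper_force: 0.0
```

```bash
python3 -c "
from h import *
s=readout.read_state();print(s['q'],s['orientation'],s['tcp_pos'])"
```

```text
[ -45.20580827  -56.67556885  -28.85594227  118.81057279   11.31209331
 -175.00866094] [-168.81430412    1.96520707  -50.10283038] [ 0.14210569 -0.00867214  0.4397713 ]
```

Call:
{"name": "send_rows", "arguments": {
  "fingers": [0.8,0.8,0.8,0.8,0.8,0.8,0.8,0.8,0.8,0.8],
  "slide": [
    [0,0,0],
    [0.06,0,0],
    [0.06,0,0],
    [0.06,0,0],
    [0.06,0,0],
    [0.06,0,0],
    [0,0.03,0],
    [0,0.03,0],
    [0,0.03,0],
    [0,0.03,0]
  ],
  "turn": [-0.027,0,0,0,0,0,0,0,0,0]
}}

```text
time_s: 8.78
tcp_pos: [0.2364, -0.1239, 0.4268]
orientation: [-170.7, 1.1, -47.4]
contact_force: [-0.0, 0.0, -0.4]
opening: 0.0685
gripper_force: 0.0
```

```bash
python3 -c "
from h import *
s=readout.read_state();print(s['q'],s['orientation'],s['tcp_pos'])"
```

```text
[ -47.33385508  -35.93882985  -22.15749462  104.86428491    9.31892043
 -179.9432571 ] [-170.68214253    1.09213752  -47.38985927] [ 0.23640207 -0.1238735   0.42678995]
```

Call:
{"name": "send_rows", "arguments": {
  "fingers": [0.8,0.8,0.8,0.8,0.8,0.8,0.8,0.8,0.8,0.8],
  "slide": [
    [0,0.03,0],
    [0,0.03,0],
    [0,0.03,0],
    [0,0.03,0],
    [0,0.03,0],
    [0,0.03,0],
    [0,0.03,0],
    [0,0.03,0],
    [0,0.03,0],
    [0,0.03,0]
  ],
  "turn": [0,0,0,0,0,0,0,0,0,0]
}}

```text
time_s: 9.62
tcp_pos: [0.2132, -0.1437, 0.4097]
orientation: [-175.7, 1.1, -51.6]
contact_force: [-0.2, -0.2, 0.4]
opening: 0.0681
gripper_force: 0.0
```

```bash
python3 -c "
from h import *
s=readout.read_state();print(s['q'],s['orientation'],s['tcp_pos'])"
```

```text
[ -51.54205884  -37.52560852  -24.83196761  103.80726876    4.30611532
 -179.94376496] [-175.69497681    1.11784972  -51.59814581] [ 0.21318444 -0.14371591  0.40967588]
```

Call:
{"name": "send_rows", "arguments": {
  "fingers": [0.8,0.8,0.8,0.8,0.8,0.8,0.8,0.8,0.8,0.8],
  "slide": [
    [0,0.03,0],
    [0,0.03,0],
    [0,0.03,0],
    [0,0.03,0],
    [0,0.03,0],
    [0,0.03,0],
    [0,0.03,0],
    [0,0.03,0],
    [0,0.02,0],
    [0,0,0]
  ],
  "turn": [0,0,0,0,0,0,0,0,0,0]
}}

```text
time_s: 10.45
tcp_pos: [0.1924, -0.1595, 0.4048]
orientation: [179.9, 1.1, -55.2]
contact_force: [-1.1, 0.5, -0.0]
opening: 0.0682
gripper_force: 0.0
```

```bash
python3 -c "
from h import *
s=readout.read_state();print(s['q'],s['orientation'],s['tcp_pos'])";  python3 go.py 0.394 0.306 0.178 -54
```

```text
[-5.51373385e+01 -3.83707516e+01 -2.57837153e+01  1.03707225e+02
 -8.11906546e-02 -1.79943429e+02] [179.91770323   1.12010814 -55.19392004] [ 0.19238314 -0.15947231  0.4048483 ]
yaw -55.2 slide [-0.5342 -0.8625  0.4537]
yaw -54.0 slide [-0.5161 -0.8734  0.4537]
turn -0.006632889110101322 t 10.45 p [ 0.1924 -0.1595  0.4048] F [-1.1007  0.53   -0.0414] open 0.06821651080753316
```

```bash
cat > go.py <<'E'
import sys
from h import *
np.set_printoptions(precision=4,suppress=True)
# go.py x y z yaw : GRASP POINT target -> slide shares in present tool axes (position change of the grasp point), turn share, and slide after that turn
def need(x,y,z,yaw):
    s=readout.read_state(); Rm=R.from_euler("xyz",s["orientation"],degrees=True); M=Rm.as_matrix()
    g=s["tcp_pos"]+.155*M[:,2]; d=np.array([x,y,z])-g; w=s["orientation"][2]
    tr=-((yaw-w+180)%360-180)
    M2=(Rm*R.from_euler("z",tr,degrees=True)).as_matrix()
    print("slide now",M.T@d/.5,"| turn",tr/180,"| slide after",M2.T@d/.5)
    print("g",g,"ori",s["orientation"],"q",s["q"],"F",s["contact_force"],"t",s["time_s"],s["opening"],s["gripper_force"])
if __name__=="__main__": need(*map(float,sys.argv[1:]))
E
```

Call:
{"name": "send_rows", "arguments": {
  "fingers": [0.8,0.8,0.8,0.8,0.8,0.8,0.8,0.8,0.8,0.8],
  "slide": [
    [0.034,-0.049,0],
    [0.034,-0.049,0],
    [0.034,-0.049,0],
    [0.034,-0.049,0],
    [-0.042,-0.042,0],
    [-0.042,-0.042,0],
    [-0.042,-0.042,0],
    [-0.042,-0.042,0],
    [-0.042,-0.042,0],
    [-0.042,-0.042,0]
  ],
  "turn": [0,0,0,0,0,0,0,0,0,0]
}}

```text
time_s: 11.28
tcp_pos: [0.3433, 0.0178, 0.4058]
orientation: [180.0, 1.1, -55.2]
contact_force: [0.7, -0.2, -0.2]
opening: 0.0685
gripper_force: 0.0
```

Call:
{"name": "send_rows", "arguments": {
  "fingers": [0.8,0.8,0.8,0.8,0.8,0.8,0.8,0.8,0.8,0.8],
  "slide": [
    [-0.042,-0.042,0],
    [-0.042,-0.042,0],
    [-0.042,-0.042,0],
    [-0.042,-0.042,0],
    [-0.042,-0.042,0],
    [-0.042,-0.042,0],
    [-0.042,-0.042,0],
    [-0.042,-0.042,0],
    [-0.042,-0.042,0],
    [0,0,0]
  ],
  "turn": [0,0,0,0,0,0,0,0,0,0]
}}

```text
time_s: 12.12
tcp_pos: [0.3908, 0.2832, 0.4082]
orientation: [180.0, 1.3, -54.9]
contact_force: [0.3, -1.0, 0.0]
opening: 0.0683
gripper_force: 0.0
```

```bash
python3 go.py 0.394 0.306 0.023 -54
```

```text
slide now [-0.0168 -0.0317  0.4609] | turn -0.004942260270269906 | slide after [-0.0163 -0.032   0.4609]
g [0.3888 0.2859 0.2532] ori [179.976    1.2526 -54.8896] q [ 27.5911  -3.4429  -0.0892  93.5414   1.2387 -97.5216] F [ 0.3216 -0.976   0.0471] t 12.1167 0.06834043537618036 0.0
```

Call:
{"name": "send_rows", "arguments": {
  "fingers": [0.8,0.8,0.8,0.8,0.8,0.8,0.8,0.8,0.8,0.8],
  "slide": [
    [-0.008,-0.016,0.04],
    [-0.008,-0.016,0.06],
    [0,0,0.06],
    [0,0,0.06],
    [0,0,0.06],
    [0,0,0.06],
    [0,0,0.05],
    [0,0,0.03],
    [0,0,0.02],
    [0,0,0.018]
  ],
  "turn": [-0.005,0,0,0,0,0,0,0,0,0]
}}

```text
time_s: 12.95
tcp_pos: [0.3958, 0.2982, 0.1793]
orientation: [179.9, 1.1, -54.3]
contact_force: [0.4, -0.1, 0.5]
opening: 0.0682
gripper_force: 0.0
```

```bash
python3 go.py 0.394 0.306 0.023 -54; python3 -c "
from h import *
d=cam('side');cv2.imwrite('pics/s2.png',crop(d['color'],270,180,400,300,4))"
```

```text
slide now [-0.0086 -0.0068  0.0029] | turn -0.001484300806523859 | slide after [-0.0085 -0.0068  0.0029]
g [0.3938 0.3005 0.0244] ori [179.8799   1.1277 -54.2672] q [ 28.9202   2.8752 -20.2354  67.1425   1.1055 -96.8162] F [ 0.3916 -0.0565  0.4997] t 12.95 0.06817720925399652 0.0
```

View pics/s2.png

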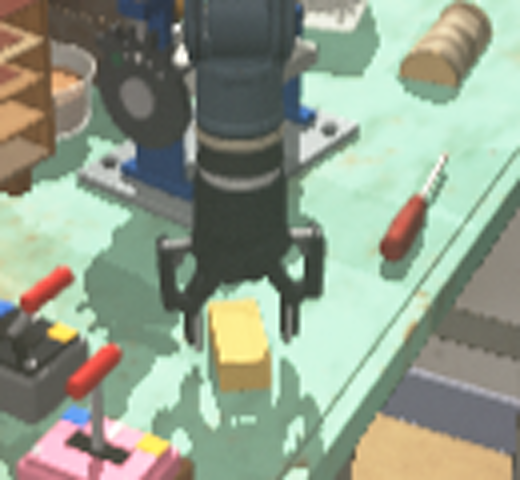

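The fingers (crop 195,330 and 290,330) stand either side of the block (240,345), squarely placed. I'll shift the last few mm, close, and lift.

Call:
{"name": "send_rows", "arguments": {
  "fingers": [0.8,0.8,0.3,0.3,0.3,0.3,0.3,0.3,0.3,0.3],
  "slide": [
    [-0.008,-0.006,0.002],
    [0,0,0],
    [0,0,0],
    [0,0,0],
    [0,0,0],
    [0,0,0],
    [0,0,0],
    [0,0,0],
    [0,0,0],
    [0,0,0]
  ],
  "turn": [0,0,0,0,0,0,0,0,0,0]
}}

```text
time_s: 13.83
tcp_pos: [0.397, 0.3042, 0.1812]
orientation: [-179.8, 1.1, -54.2]
contact_force: [-0.2, 1.0, 6.2]
opening: 0.041
gripper_force: 63.3
```

Call:
{"name": "send_rows", "arguments": {
  "fingers": [0.3,0.3,0.3,0.3,0.3,0.3,0.3,0.3,0.3,0.3],
  "slide": [
    [0,0,0],
    [0,0,-0.02],
    [0,0,-0.05],
    [0,0,-0.07],
    [0,0,-0.07],
    [0,0,-0.07],
    [0,0,-0.07],
    [0,0,-0.05],
    [0,0,-0.02],
    [0,0,0]
  ],
  "turn": [0,0,0,0,0,0,0,0,0,0]
}}

```text
time_s: 14.67
tcp_pos: [0.3992, 0.3006, 0.3927]
orientation: [-179.7, 1.1, -54.3]
contact_force: [-0.2, -0.0, -0.8]
opening: 0.0406
gripper_force: 62.7
```

```bash
python3 go.py 0.557 0.015 0.16 -101
```

```text
slide now [0.6567 0.0798 0.1426] | turn 0.2597202951632596 | slide after [ 0.5081 -0.4237  0.1426]
g [0.3981 0.3035 0.2377] ori [-179.7213    1.0825  -54.2503] q [ 28.9741  -1.3203   0.1979  91.3691   1.1078 -96.7715] F [-0.2493 -0.0134 -0.7676] t 14.6667 0.04059858878656043 62.665618658065796
```

Call:
{"name": "send_rows", "arguments": {
  "fingers": [0.3,0.3,0.3,0.3,0.3,0.3,0.3,0.3,0.3,0.3],
  "slide": [
    [0,0,-0.01],
    [0,0,0],
    [0,0,0],
    [0,0,0],
    [0,0,0],
    [0,0,0],
    [0,0,0],
    [0.06,0,0],
    [0.06,0,0],
    [0.06,0,0]
  ],
  "turn": [0.037,0.037,0.037,0.037,0.037,0.037,0.037,0,0,0]
}}

```text
time_s: 15.5
tcp_pos: [0.3809, 0.2111, 0.3897]
orientation: [178.9, 0.5, -100.8]
contact_force: [-0.2, -0.2, -0.3]
opening: 0.0406
gripper_force: 62.6
```

Call:
{"name": "send_rows", "arguments": {
  "fingers": [0.3,0.3,0.3,0.3,0.3,0.3,0.3,0.3,0.3,0.3],
  "slide": [
    [0.06,0,0],
    [0.06,0,0],
    [0.06,0,0],
    [0.06,0,0],
    [0.06,0,0],
    [0.02,0,0],
    [0,-0.05,0],
    [0,-0.06,0],
    [0,-0.06,0],
    [0,-0.06,0]
  ],
  "turn": [0,0,0,0,0,0,0,0,0,0]
}}

```text
time_s: 16.33
tcp_pos: [0.4649, 0.0327, 0.3864]
orientation: [178.9, 0.7, -100.9]
contact_force: [0.7, 0.6, -1.5]
opening: 0.041
gripper_force: 62.6
```

```bash
python3 go.py 0.557 0.015 0.136 -101
```

```text
slide now [ 0.0062 -0.1974  0.1869] | turn 0.0005119011592261321 | slide after [ 0.0059 -0.1974  0.1869]
g [0.4623 0.0352 0.2314] ori [ 178.8732    0.713  -100.9079] q [ -4.4833  -5.593   -4.598   92.035    0.8345 -83.59  ] F [ 0.6909  0.5542 -1.4591] t 16.3333 0.04103261659508428 62.61204957962036
```

Call:
{"name": "send_rows", "arguments": {
  "fingers": [0.3,0.3,0.3,0.3,0.3,0.3,0.3,0.3,0.3,0.3],
  "slide": [
    [0.003,-0.05,0],
    [0.003,-0.05,0],
    [0,-0.05,0],
    [0,-0.03,0],
    [0,-0.012,0],
    [0,0,0.03],
    [0,0,0.04],
    [0,0,0.04],
    [0,0,0.03],
    [0,0,0]
  ],
  "turn": [0,0,0,0,0,0,0,0,0,0]
}}

```text
time_s: 17.17
tcp_pos: [0.5547, 0.0137, 0.3118]
orientation: [178.5, 0.7, -100.9]
contact_force: [-0.1, 0.7, -2.0]
opening: 0.0408
gripper_force: 62.6
```

```bash
python3 go.py 0.557 0.015 0.136 -101;  python3 -c "
from h import *
d=cam('side');cv2.imwrite('pics/s3.png',crop(d['color'],280,140,400,240,5))"
```

```text
slide now [ 0.0007 -0.0133  0.0413] | turn 0.0007211197782647597 | slide after [ 0.0007 -0.0133  0.0413]
g [0.551  0.0163 0.1568] ori [ 178.4788    0.6824 -100.8702] q [ -5.7222   8.0529   0.7882  84.1893   0.8159 -84.8714] F [-0.0695  0.7385 -1.9641] t 17.1667 0.04077498501805251 62.63989806175232
```

View pics/s3.png

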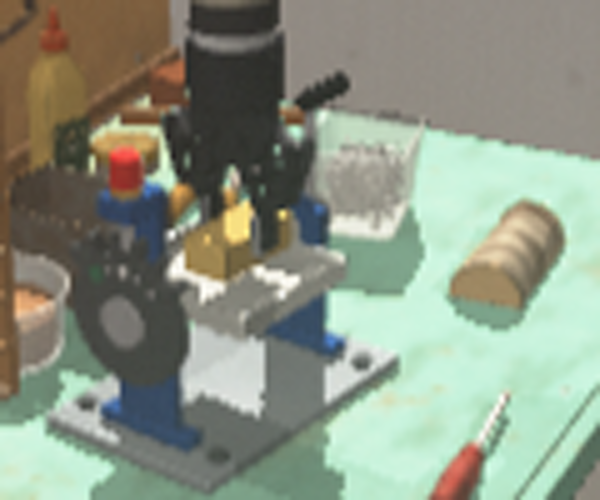

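The block (crop 235,245) hangs just above the tray floor, inside the rims. Next: lower, release, rise.

Call:
{"name": "send_rows", "arguments": {
  "fingers": [0.3,0.3,0.3,0.3,0.3,0.3,0.3,0.65,0.65,0.65],
  "slide": [
    [0,-0.006,0],
    [0,-0.006,0],
    [0,0,0.012],
    [0,0,0.012],
    [0,0,0.01],
    [0,0,0.005],
    [0,0,0],
    [0,0,0],
    [0,0,0],
    [0,0,0]
  ],
  "turn": [0,0,0,0,0,0,0,0,0,0]
}}

```text
time_s: 18.05
tcp_pos: [0.5632, 0.0124, 0.2991]
orientation: [179.2, 0.7, -100.9]
contact_force: [-0.4, 0.4, -0.2]
opening: 0.0555
gripper_force: 0.0
```

Call:
{"name": "send_rows", "arguments": {
  "fingers": [0.65,0.65,0.65,0.65,0.65,0.65,0.65,0.65,0.65,0.65],
  "slide": [
    [0,0,0],
    [0,0,-0.02],
    [0,0,-0.04],
    [0,0,-0.06],
    [0,0,-0.07],
    [0,0,-0.07],
    [0,0,-0.06],
    [0,0,-0.04],
    [0,0,0],
    [0,0,0]
  ],
  "turn": [0,0,0,0,0,0,0,0,0,0]
}}

```text
time_s: 18.88
tcp_pos: [0.5653, 0.0096, 0.4814]
orientation: [179.5, 0.8, -100.9]
contact_force: [0.0, 0.5, -0.3]
opening: 0.0555
gripper_force: 0.0
```

```bash
python3 go.py 0.503 0.424 0.20 -95.5;  python3 -c "
from h import *
d=cam('side');cv2.imwrite('pics/s4.png',crop(d['color'],280,140,400,240,5))"
```

```text
slide now [-0.7828  0.2734  0.2659] | turn -0.029861860677538092 | slide after [-0.805   0.1989  0.2659]
g [0.5643 0.0119 0.3264] ori [ 179.4636    0.7696 -100.8751] q [ -6.0312  11.3616  23.9847 103.0927   0.8122 -85.163 ] F [ 0.0015  0.505  -0.2986] t 18.8833 0.05551604058950128 0.0
```

View pics/s4.png

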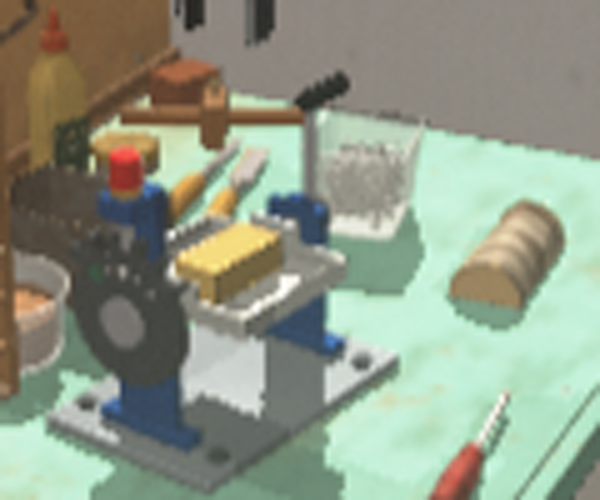

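Call:
{"name": "send_rows", "arguments": {
  "fingers": [0.5,0.5,0.5,0.5,0.5,0.5,0.5,0.5,0.5,0.5],
  "slide": [
    [0,0.04,0],
    [-0.04,0.05,0],
    [-0.06,0.05,0],
    [-0.06,0.05,0],
    [-0.06,0.01,0],
    [-0.06,0,0],
    [-0.06,0,0],
    [-0.06,0,0],
    [-0.06,0,0],
    [-0.06,0,0]
  ],
  "turn": [-0.03,0,0,0,0,0,0,0,0,0]
}}

```text
time_s: 19.77
tcp_pos: [0.4903, 0.2812, 0.4815]
orientation: [179.1, 0.7, -95.5]
contact_force: [0.8, 0.1, 1.2]
opening: 0.0426
gripper_force: 0.0
```

Call:
{"name": "send_rows", "arguments": {
  "fingers": [0.5,0.5,0.5,0.5,0.5,0.5,0.5,0.5,0.5,0.5],
  "slide": [
    [-0.06,0,0],
    [-0.06,0,0],
    [-0.06,0,0.03],
    [-0.06,0,0.05],
    [-0.05,0,0.05],
    [0,0,0.05],
    [0,0,0.05],
    [0,0,0.02],
    [0,0,0],
    [0,0,0]
  ],
  "turn": [0,0,0,0,0,0,0,0,0,0]
}}

```text
time_s: 20.6
tcp_pos: [0.5028, 0.4256, 0.3597]
orientation: [179.1, 0.7, -95.5]
contact_force: [-0.1, 1.3, -0.0]
opening: 0.0425
gripper_force: 0.0
```

```bash
python3 go.py 0.503 0.424 0.112 -95.5; 
```

```text
slide now [ 0.0093 -0.0085  0.1852] | turn 1.8222533114137856e-05 | slide after [ 0.0093 -0.0085  0.1852]
g [0.5006 0.4277 0.2047] ori [179.1073   0.7154 -95.4967] q [ 34.175   23.1723  24.4862  91.5444   1.1205 -50.3361] F [-0.1141  1.2833 -0.0396] t 20.6 0.04250821617859981 0.0
```

Call:
{"name": "send_rows", "arguments": {
  "fingers": [0.5,0.5,0.5,0.5,0.5,0.5,0.5,0.24,0.24,0.24],
  "slide": [
    [0.005,-0.005,0],
    [0.004,-0.003,0.03],
    [0,0,0.05],
    [0,0,0.05],
    [0,0,0.035],
    [0,0,0.018],
    [0,0,0],
    [0,0,0],
    [0,0,0],
    [0,0,0]
  ],
  "turn": [0,0,0,0,0,0,0,0,0,0]
}}

```text
time_s: 21.43
tcp_pos: [0.506, 0.423, 0.2719]
orientation: [179.4, 1.0, -95.5]
contact_force: [-0.7, 0.2, 3.2]
opening: 0.0204
gripper_force: 1.7
```

```bash
python3 go.py 0.540 0.4205 0.122 -95.5; 
```

```text
slide now [ 0.0035 -0.0716 -0.011 ] | turn 0.00018873977022085202 | slide after [ 0.0035 -0.0716 -0.011 ]
g [0.5045 0.4257 0.1169] ori [179.3706   0.9653 -95.466 ] q [ 33.8255  23.3053  14.6787  81.2492   1.1456 -50.7125] F [-0.7253  0.1809  3.194 ] t 21.4333 0.020375570726484066 1.7419490218162537
```

Call:
{"name": "send_rows", "arguments": {
  "fingers": [0.24,0.24,0.24,0.24,0.24,0.24,0.24,0.24,0.24,0.24],
  "slide": [
    [0,-0.011,-0.005],
    [0,-0.011,-0.004],
    [0,-0.011,-0.003],
    [0,-0.011,-0.002],
    [0,-0.011,-0.001],
    [0,-0.011,-0.001],
    [0,-0.006,0],
    [0,0,0],
    [0,0,0],
    [0,0,0]
  ],
  "turn": [0,0,0,0,0,0,0,0,0,0]
}}

```text
time_s: 22.27
tcp_pos: [0.5418, 0.4188, 0.276]
orientation: [179.3, 0.8, -95.5]
contact_force: [-0.4, 0.1, 0.8]
opening: 0.0204
gripper_force: 0.0
```

```bash
python3 go.py 0.540 0.4205 0.122 -95.5; 
```

```text
slide now [ 0.0011  0.     -0.0019] | turn -8.51780717931029e-06 | slide after [ 0.0011  0.     -0.0019]
g [0.54   0.4211 0.1211] ori [179.2588   0.7762 -95.5015] q [ 31.872   27.4116  20.616   83.3224   1.0667 -52.6326] F [-0.3814  0.1001  0.8291] t 22.2667 0.02044956017889794 0.0
```

Call:
{"name": "send_rows", "arguments": {
  "fingers": [0.15,0.15,0.15,0.15,0.15,0.5,0.5,0.5,0.5,0.5],
  "slide": [
    [0,0,0],
    [0,0,0],
    [0,0,0],
    [0,0,0],
    [0,0,0],
    [0,0,0],
    [0,0,0],
    [0,0,0],
    [0,0,0],
    [0,0,0]
  ],
  "turn": [0,0,0,0,0,0,0,0,0,0]
}}

```text
time_s: 23.1
tcp_pos: [0.5414, 0.4192, 0.277]
orientation: [179.2, 0.9, -95.5]
contact_force: [0.0, 0.3, 0.6]
opening: 0.0429
gripper_force: 0.0
```

Call:
{"name": "send_rows", "arguments": {
  "fingers": [0.5,0.5,0.5,0.5,0.5,0.5,0.5,0.5,0.5,0.5],
  "slide": [
    [0,0,-0.04],
    [0,0,-0.07],
    [0,0,-0.07],
    [0,0,-0.07],
    [0,0,-0.07],
    [0,0,-0.06],
    [0.05,0.03,0],
    [0.06,0.04,0],
    [0.06,0.04,0],
    [0.06,0.04,0]
  ],
  "turn": [0,0,0,0,0,0,0,0,0,0]
}}

```text
time_s: 23.93
tcp_pos: [0.4576, 0.3081, 0.4661]
orientation: [179.3, 0.9, -95.4]
contact_force: [-0.2, -0.2, 1.2]
opening: 0.0428
gripper_force: 0.0
```

```bash
python3 go.py 0.5876 0.126 0.30 -101; python3 - <<'E'
from meas import *
t=cam("top");s=cam("side")
cv2.imwrite('pics/s5.png',np.hstack([crop(s["color"],240,230,310,310,5),crop(t["color"],225,180,285,240,5)[:300].repeat(1,0) if 0 else cv2.resize(t["color"][185:235,230:280],(400,400),interpolation=cv2.INTER_CUBIC)]))
T1,t1=blob(t["color"],(238,196,270,222),red);T2,t2=blob(s["color"],(255,235,290,268),red)
g,e=tri(t,T1,s,T2);print(T1,T2,g,e)
E
```

```text
slide now [ 0.3429 -0.2975  0.0134] | turn 0.030861705015631933 | slide after [ 0.3125 -0.3293  0.0134]
g [0.4559 0.3106 0.3111] ori [179.281    0.8509 -95.4449] q [ 26.7047   8.3621  18.7842 100.5781   1.103  -57.8573] F [-0.1652 -0.1705  1.2256] t 23.9333 0.042827314938114674 0.0Traceback (most recent call last):
  File "<stdin>", line 4, in <module>
  File "meas.py", line 7, in blob
    b=max(cs,key=cv2.contourArea); M=cv2.moments(b)
ValueError: max() iterable argument is empty
```

View pics/s5.png

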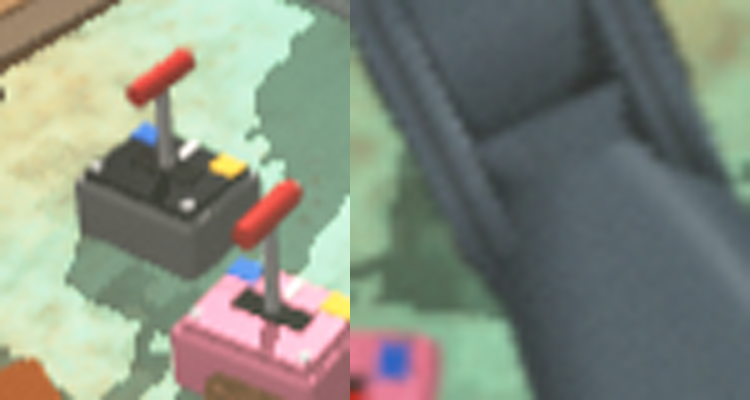

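Call:
{"name": "send_rows", "arguments": {
  "fingers": [0.55,0.55,0.55,0.55,0.55,0.55,0.55,0.55,0.55,0.55],
  "slide": [
    [0,0,-0.01],
    [0.042,-0.044,0],
    [0.045,-0.047,0],
    [0.045,-0.047,0],
    [0.045,-0.047,0],
    [0.045,-0.047,0],
    [0.045,-0.047,0],
    [0.03,-0.033,0],
    [0.015,-0.017,0],
    [0,0,0]
  ],
  "turn": [0.031,0,0,0,0,0,0,0,0,0]
}}

```text
time_s: 24.87
tcp_pos: [0.5912, 0.1224, 0.4658]
orientation: [179.1, 0.7, -101.2]
contact_force: [-0.5, -0.6, -1.1]
opening: 0.0471
gripper_force: 0.0
```

```bash
python3 go.py 0.5876 0.126 0.250 -101; python3 - <<'E'
from meas import *
t=cam("top");s=cam("side")
T2,t2=blob(s["color"],(260,238,285,256),red);print(T2,onz(s,T2,.12))
try:
  T1,t1=blob(t["color"],(238,196,270,222),red);print(T1,tri(t,T1,s,T2))
except Exception as e: print(e)
E
```

```text
slide now [-0.0003  0.002   0.1217] | turn -0.0013136799385980189 | slide after [-0.0003  0.002   0.1217]
g [0.5893 0.1247 0.3108] ori [ 179.1465    0.7218 -101.2365] q [  5.1111  17.086   28.9945 102.5244   0.9328 -73.6628] F [-0.5059 -0.5931 -1.0507] t 24.8667 0.04708014183798271 0.0
[271.56558782 244.97079384] [0.5420963 0.4178906 0.12     ]
[249.23284484 202.73248054] (array([0.54147346, 0.41848195, 0.12050293]), np.float64(0.0002975004287047394))
```

Call:
{"name": "send_rows", "arguments": {
  "fingers": [0.55,0.55,0.55,0.55,0.55,0.55,0.2,0.2,0.2,0.2],
  "slide": [
    [0,0.002,0.02],
    [0,0,0.03],
    [0,0,0.03],
    [0,0,0.025],
    [0,0,0.01],
    [0,0,0],
    [0,0,0],
    [0,0,0],
    [0,0,0],
    [0,0,0]
  ],
  "turn": [0,0,0,0,0,0,0,0,0,0]
}}

```text
time_s: 25.8
tcp_pos: [0.588, 0.1257, 0.4106]
orientation: [179.3, 0.8, -101.0]
contact_force: [-0.5, 2.0, 2.9]
opening: 0.0239
gripper_force: 59.3
```

```bash
python3 go.py 0.5876 0.126 0.250 -101
```

```text
slide now [ 0.0042 -0.0033  0.0112] | turn -0.00013622083791536472 | slide after [ 0.0042 -0.0033  0.0112]
g [0.5865 0.1283 0.2557] ori [ 179.2607    0.8476 -101.0245] q [  5.4329  14.8254  19.86    95.5036   1.0222 -73.5523] F [-0.484   2.      2.9244] t 25.8 0.02388031165251398 59.285046458244324
```

Call:
{"name": "send_rows", "arguments": {
  "fingers": [0.2,0.2,0.2,0.2,0.2,0.2,0.2,0.2,0.2,0.2],
  "slide": [
    [0,0,-0.008],
    [0,0,-0.01],
    [0,0,-0.01],
    [0,0,-0.01],
    [0,0,-0.01],
    [0,0,-0.004],
    [0,0,0],
    [0,0,0],
    [0,0,0],
    [0,0,0]
  ],
  "turn": [0,0,0,0,0,0,0,0,0,0]
}}

```text
time_s: 26.63
tcp_pos: [0.5882, 0.1254, 0.4361]
orientation: [179.2, 0.9, -101.0]
contact_force: [-0.1, 4.4, -0.7]
opening: 0.024
gripper_force: 59.4
```

```bash
python3 go.py 0.5876 0.126 0.32 -101
```

```text
slide now [ 0.0026 -0.002  -0.0777] | turn -0.0001442998745637346 | slide after [ 0.0026 -0.002  -0.0777]
g [0.5864 0.1282 0.2812] ori [ 179.1743    0.8748 -101.026 ] q [  5.3958  15.5568  23.6744  98.6624   1.0724 -73.5896] F [-0.0673  4.3854 -0.7237] t 26.6333 0.024011892670170905 59.428680539131165
```

Open, rise, and verify the knob height while heading for the lever.

Call:
{"name": "send_rows", "arguments": {
  "fingers": [0.55,0.55,0.55,0.55,0.55,0.55,0.55,0.55,0.55,0.55],
  "slide": [
    [0,0,0],
    [0,0,0],
    [0,0,0],
    [0,0,-0.02],
    [0,0,-0.04],
    [0,0,-0.04],
    [0.04,0.03,0],
    [0.06,0.04,0],
    [0.06,0,0],
    [0.06,0,0]
  ],
  "turn": [0,0,0,0,0,0,0,0,0,0]
}}

```text
time_s: 27.47
tcp_pos: [0.5322, 0.0218, 0.485]
orientation: [179.2, 0.7, -101.0]
contact_force: [1.5, 0.2, 0.5]
opening: 0.0466
gripper_force: 0.0
```

```bash
python3 go.py 0.5400 -0.1135 0.30 -101;python3 - <<'E'
from meas import *
s=cam("side")
K2,_=blob(s["color"],(298,158,312,180),red)
e,v=ray(s,K2); k=np.dot(np.array([.5876,.126])-e[:2],v[:2])/np.dot(v[:2],v[:2]); print(K2,e+k*v)
E
```

```text
slide now [ 0.2668 -0.072   0.0559] | turn -5.32513691477258e-06 | slide after [ 0.2668 -0.072   0.0559]
g [0.5304 0.0239 0.33  ] ori [ 179.2122    0.6636 -101.001 ] q [ -5.074    6.5342  18.981  103.1619   0.7413 -84.0823] F [1.4648 0.2046 0.4609] t 27.4667 0.04659693175516464 0.0
[304.18675522 166.37475857] [0.58751057 0.12594598 0.27121697]
```

Call:
{"name": "send_rows", "arguments": {
  "fingers": [0.5,0.5,0.5,0.5,0.5,0.5,0.5,0.5,0.5,0.5],
  "slide": [
    [0.05,-0.014,0],
    [0.055,-0.014,0],
    [0.055,-0.014,0],
    [0.05,-0.014,0],
    [0.04,-0.01,0],
    [0.02,-0.006,0],
    [0,0,0.02],
    [0,0,0.03],
    [0,0,0],
    [0,0,0]
  ],
  "turn": [0,0,0,0,0,0,0,0,0,0]
}}

```text
time_s: 28.35
tcp_pos: [0.5424, -0.116, 0.4563]
orientation: [179.0, 0.7, -101.1]
contact_force: [0.4, 1.1, 0.0]
opening: 0.0427
gripper_force: 0.0
```

```bash
python3 go.py 0.5396 -0.116 0.230 -101
```

```text
slide now [ 0.007  -0.0022  0.1425] | turn -0.00030956485376378853 | slide after [ 0.007  -0.0022  0.1425]
g [ 0.5402 -0.1135  0.3013] ori [ 179.0323    0.7474 -101.0557] q [-19.1523   9.1376  18.5068 100.4327   0.6036 -98.1084] F [0.3531 1.0786 0.0008] t 28.35 0.04273279426553432 0.0
```

Call:
{"name": "send_rows", "arguments": {
  "fingers": [0.5,0.5,0.5,0.5,0.5,0.5,0.25,0.25,0.25,0.25],
  "slide": [
    [0.006,-0.002,0.03],
    [0,0,0.04],
    [0,0,0.04],
    [0,0,0.025],
    [0,0,0.008],
    [0,0,0],
    [0,0,0],
    [0,0,0],
    [0,0,0],
    [0,0,0]
  ],
  "turn": [0,0,0,0,0,0,0,0,0,0]
}}

```text
time_s: 29.18
tcp_pos: [0.5425, -0.1183, 0.3866]
orientation: [179.3, 0.7, -101.1]
contact_force: [0.2, -0.4, 0.2]
opening: 0.021
gripper_force: 0.0
```

```bash
python3 go.py 0.4740 -0.103 0.206 -101
```

```text
slide now [0.0007 0.1357 0.0529] | turn -0.00029392827055877053 | slide after [0.0006 0.1357 0.0529]
g [ 0.5409 -0.116   0.2316] ori [ 179.2813    0.7223 -101.0529] q [-19.3831   7.5935   8.796   92.0183   0.6105 -98.3391] F [ 0.1792 -0.4215  0.2115] t 29.1833 0.02100928127721358 0.0
```

Call:
{"name": "send_rows", "arguments": {
  "fingers": [0.25,0.25,0.25,0.25,0.25,0.25,0.25,0.25,0.25,0.25],
  "slide": [
    [0,0.0147,0.0005],
    [0,0.0146,0.0015],
    [0,0.0145,0.0026],
    [0,0.0142,0.0035],
    [0,0.014,0.0045],
    [0,0.0136,0.0055],
    [0,0.0132,0.0064],
    [0,0.0127,0.0073],
    [0,0.0122,0.0082],
    [0,0.0116,0.009]
  ],
  "turn": [0,0,0,0,0,0,0,0,0,0]
}}

```text
time_s: 30.02
tcp_pos: [0.4748, -0.1047, 0.3613]
orientation: [179.1, 0.7, -101.1]
contact_force: [0.5, 0.0, 0.6]
opening: 0.0215
gripper_force: 0.5
```

```bash
python3 go.py 0.4740 -0.103 0.206 -101
```

```text
slide now [ 0.0009 -0.0024  0.0006] | turn -0.0003087979510067069 | slide after [ 0.0009 -0.0024  0.0006]
g [ 0.4729 -0.1023  0.2063] ori [ 179.1488    0.7448 -101.0556] q [-20.5243  -2.7611  -4.7708  88.9525   0.5945 -99.4792] F [0.4812 0.0366 0.5541] t 30.0167 0.02146802293963803 0.538013968616724
```

Call:
{"name": "send_rows", "arguments": {
  "fingers": [0.15,0.15,0.15,0.15,0.5,0.5,0.5,0.5,0.5,0.5],
  "slide": [
    [0,0,0],
    [0,0,0],
    [0,0,0],
    [0,0,0],
    [0,0,0],
    [0,0,0],
    [0,0,0],
    [0,0,-0.03],
    [0,0,-0.06],
    [0,0,-0.07]
  ],
  "turn": [0,0,0,0,0,0,0,0,0,0]
}}

```text
time_s: 30.85
tcp_pos: [0.4763, -0.1061, 0.4406]
orientation: [178.9, 0.8, -101.1]
contact_force: [1.2, -0.0, -0.1]
opening: 0.0427
gripper_force: 0.0
```

Call:
{"name": "send_rows", "arguments": {
  "fingers": [0.55,0.55,0.55,0.55,0.55,0.55,0.55,0.55,0.55,0.55],
  "slide": [
    [0,0,-0.07],
    [0,0,-0.03],
    [-0.06,0,0],
    [-0.06,0,0],
    [-0.06,0,0],
    [-0.06,0,0],
    [-0.06,0,0],
    [-0.06,0,0],
    [-0.04,-0.04,0],
    [0,0,0]
  ],
  "turn": [0,0,0,0,0,0,0,0,0,0]
}}

```text
time_s: 31.68
tcp_pos: [0.5379, 0.0885, 0.4921]
orientation: [179.2, 0.8, -100.8]
contact_force: [-0.6, -1.1, -0.5]
opening: 0.0473
gripper_force: 0.0
```

```bash
python3 go.py 0.5875 0.127 0.32 -101; python3 - <<'E'
from meas import *
s=cam("side");t=cam("top")
cv2.imwrite('pics/s6.png',crop(s['color'],280,140,400,240,5))
for roi in [(372,200,394,222),(370,196,398,226)]:
  try:
    G1,_=blob(t["color"],roi,blk);G2,_=blob(s["color"],(345,155,375,180),blk);print("grip",G1,G2,tri(t,G1,s,G2))
  except Exception as e: print(e)
print("expect",proj(t,(.4738,-.1,.2004)),proj(s,(.4738,-.1,.2004)))
E
```

```text
slide now [-0.0891 -0.0879  0.0343] | turn 0.0009916089815255368 | slide after [-0.0894 -0.0876  0.0343]
g [0.5362 0.0912 0.3371] ori [ 179.1851    0.842  -100.8215] q [  2.0353   8.7045  22.2194 104.1221   1.0022 -77.1545] F [-0.5674 -1.1039 -0.4534] t 31.6833 0.04734496926923022 0.0
grip [377.271313   216.66746102] [357.71734133 168.1808914 ] (array([ 0.47379139, -0.09875794,  0.19995761]), np.float64(0.0005551852727533592))
grip [377.18146462 216.66270529] [357.71734133 168.1808914 ] (array([ 0.4737156 , -0.09840568,  0.20011618]), np.float64(0.0004183059519520335))
expect [377.58114103 216.58213147] [357.91300926 167.9784651 ]
```

View pics/s6.png

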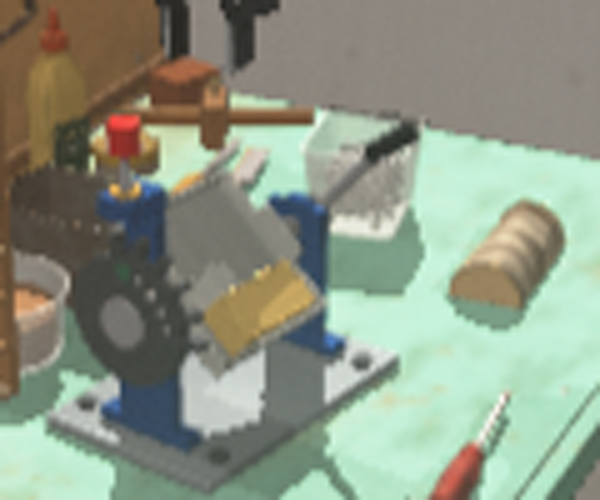

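The tray is tilted to 40°, the block (crop 265,310) rests against the front rim, the pin is up (123,135). Now regrip the knob.

Call:
{"name": "send_rows", "arguments": {
  "fingers": [0.55,0.55,0.55,0.55,0.55,0.55,0.55,0.55,0.55,0.55],
  "slide": [
    [-0.022,-0.022,0],
    [-0.025,-0.025,0],
    [-0.025,-0.025,0],
    [-0.017,-0.016,0],
    [0,0,0.015],
    [0,0,0.02],
    [0,0,0.03],
    [0,0,0.03],
    [0,0,0.015],
    [0,0,0]
  ],
  "turn": [0,0,0,0,0,0,0,0,0,0]
}}

```text
time_s: 32.62
tcp_pos: [0.5852, 0.1207, 0.4369]
orientation: [178.9, 0.7, -101.1]
contact_force: [-0.6, -0.2, 0.1]
opening: 0.047
gripper_force: 0.0
```

```bash
python3 go.py 0.5872 0.127 0.281 -101
```

```text
slide now [-0.0096 -0.0074  0.0018] | turn -0.0006873139210155285 | slide after [-0.0096 -0.0074  0.0018]
g [0.5827 0.123  0.2819] ori [ 178.9349    0.6624 -101.1237] q [  4.9994  15.1582  23.2758  98.957    0.932  -73.8899] F [-0.5624 -0.1557  0.1034] t 32.6167 0.04702896631042052 0.0
```

Call:
{"name": "send_rows", "arguments": {
  "fingers": [0.55,0.55,0.2,0.2,0.2,0.2,0.2,0.2,0.2,0.2],
  "slide": [
    [-0.009,-0.007,0],
    [0,0,0],
    [0,0,0],
    [0,0,0],
    [0,0,0],
    [0,0,0],
    [0,0,0],
    [0,0,0],
    [0,0,0],
    [0,0,0]
  ],
  "turn": [0,0,0,0,0,0,0,0,0,0]
}}

```text
time_s: 33.45
tcp_pos: [0.589, 0.1258, 0.4399]
orientation: [179.0, 0.8, -101.0]
contact_force: [-6.0, 0.8, 2.0]
opening: 0.0234
gripper_force: 58.7
```

Call:
{"name": "send_rows", "arguments": {
  "fingers": [0.2,0.2,0.2,0.2,0.2,0.2,0.2,0.2,0.2,0.2],
  "slide": [
    [0,0,0.008],
    [0,0,0.008],
    [0,0,0.008],
    [0,0,0.008],
    [0,0,0.008],
    [0,0,0.008],
    [0,0,0.005],
    [0,0,0.002],
    [0,0,0],
    [0,0,0]
  ],
  "turn": [0,0,0,0,0,0,0,0,0,0]
}}

```text
time_s: 34.28
tcp_pos: [0.5885, 0.1259, 0.4152]
orientation: [179.2, 0.8, -101.0]
contact_force: [-6.6, -1.2, 10.5]
opening: 0.0235
gripper_force: 59.6
```

```bash
python3 go.py 0.5872 0.127 0.254 -101
```

```text
slide now [ 0.0026 -0.0017  0.0124] | turn -0.00018334205084992542 | slide after [ 0.0026 -0.0017  0.0124]
g [0.5867 0.1283 0.2602] ori [ 179.1763    0.7596 -101.033 ] q [  5.4644  15.0882  20.6999  96.1859   0.9622 -73.5129] F [-6.6244 -1.2088 10.4927] t 34.2833 0.02352335241100909 59.561365842819214
```

Call:
{"name": "send_rows", "arguments": {
  "fingers": [0.2,0.2,0.2,0.2,0.2,0.2,0.2,0.2,0.2,0.2],
  "slide": [
    [0,0,0.003],
    [0,0,0.003],
    [0,0,0.003],
    [0,0,0.002],
    [0,0,0],
    [0,0,0],
    [0,0,0],
    [0,0,0],
    [0,0,0],
    [0,0,0]
  ],
  "turn": [0,0,0,0,0,0,0,0,0,0]
}}

```text
time_s: 35.12
tcp_pos: [0.5876, 0.1259, 0.4151]
orientation: [179.5, 0.8, -101.0]
contact_force: [-11.4, -1.6, 23.9]
opening: 0.0235
gripper_force: 60.9
```

```bash
python3 go.py 0.5872 0.127 0.254 -101
```

```text
slide now [ 0.0027 -0.0015  0.0122] | turn -0.0001782512916223469 | slide after [ 0.0027 -0.0015  0.0122]
g [0.5867 0.1283 0.2601] ori [ 179.4976    0.8431 -101.0321] q [  5.4706  14.7187  20.245   95.7686   0.9511 -73.503 ] F [-11.4192  -1.6308  23.9242] t 35.1167 0.02346305018418206 60.94533920288086
```

Call:
{"name": "send_rows", "arguments": {
  "fingers": [0.2,0.2,0.55,0.55,0.55,0.55,0.55,0.55,0.55,0.55],
  "slide": [
    [0,0,-0.005],
    [0,0,-0.005],
    [0,0,0],
    [0,0,0],
    [0,0,0],
    [0,0,-0.03],
    [0,0,-0.05],
    [0,0,-0.05],
    [0.05,0.04,0],
    [0.05,0.04,0]
  ],
  "turn": [0,0,0,0,0,0,0,0,0,0]
}}

```text
time_s: 35.95
tcp_pos: [0.5439, 0.0835, 0.4764]
orientation: [179.3, 0.8, -101.0]
contact_force: [-0.3, -1.7, 0.6]
opening: 0.0468
gripper_force: 0.0
```

```bash
python3 go.py 0.5872 0.127 0.30 -101; python3 - <<'E'
from meas import *
s=cam("side");t=cam("top")
K2,_=blob(s["color"],(298,158,312,182),red)
e,v=ray(s,K2); k=np.dot(np.array([.5876,.126])-e[:2],v[:2])/np.dot(v[:2],v[:2]); print(K2,e+k*v)
G1,_=blob(t["color"],(372,200,394,222),blk);G2,_=blob(s["color"],(345,155,375,180),blk);print("grip",G1,G2,tri(t,G1,s,G2))
E
```

```text
slide now [-0.0971 -0.0727  0.0434] | turn 0.000266672015957978 | slide after [-0.0972 -0.0726  0.0434]
g [0.5425 0.0859 0.3215] ori [ 179.3313    0.7707 -100.952 ] q [  1.5124   8.7654  20.4447 102.1659   0.8968 -77.5439] F [-0.2609 -1.6913  0.5562] t 35.95 0.046835048523050565 0.0
[304.44470659 173.38701503] [0.58747128 0.12592226 0.24363565]
grip [377.2459816  216.66251513] [357.71304257 168.18545883] (array([ 0.47378906, -0.09866261,  0.19997736]), np.float64(0.0005177394639806284))
```

Pin home (knob back at 0.2436 m) and tilt holding. Now the switch.

Call:
{"name": "send_rows", "arguments": {
  "fingers": [0.5,0.5,0.5,0.5,0.5,0.5,0.5,0.5,0.5,0.5],
  "slide": [
    [0,0.02,0],
    [-0.04,0.03,0],
    [-0.06,0,0],
    [-0.065,0,0],
    [-0.07,0,0],
    [-0.07,0,0],
    [-0.07,0,0],
    [-0.07,0,0],
    [-0.07,0,0],
    [-0.06,0,0]
  ],
  "turn": [-0.03,0,0,0,0,0,0,0,0,0]
}}

```text
time_s: 36.88
tcp_pos: [0.5457, 0.3756, 0.4795]
orientation: [179.2, 0.9, -95.6]
contact_force: [0.5, -0.6, 0.6]
opening: 0.0426
gripper_force: 0.0
```

```bash
python3 go.py 0.5415 0.4185 0.2 -95.5
```

```text
slide now [-0.0762  0.0091  0.2503] | turn -0.0005532345049516607 | slide after [-0.0762  0.0089  0.2503]
g [0.5438 0.3781 0.3245] ori [179.2245   0.8552 -95.5996] q [ 28.5     28.336   45.3638 107.1905   1.1429 -55.9078] F [ 0.4543 -0.5609  0.6457] t 36.8833 0.04259377470379819 0.0
```

Call:
{"name": "send_rows", "arguments": {
  "fingers": [0.5,0.5,0.5,0.5,0.5,0.5,0.5,0.5,0.5,0.5],
  "slide": [
    [-0.04,0.005,0],
    [-0.036,0.004,0],
    [0,0,0.04],
    [0,0,0.05],
    [0,0,0.05],
    [0,0,0.05],
    [0,0,0.04],
    [0,0,0.02],
    [0,0,0],
    [0,0,0]
  ],
  "turn": [0,0,0,0,0,0,0,0,0,0]
}}

```text
time_s: 37.72
tcp_pos: [0.5434, 0.4132, 0.3555]
orientation: [179.2, 0.8, -95.7]
contact_force: [-0.1, 0.3, 0.3]
opening: 0.0428
gripper_force: 0.0
```

```bash
python3 go.py 0.5415 0.4185 0.124 -95.5
```

```text
slide now [-0.0039 -0.0018  0.1532] | turn -0.0008635264689165941 | slide after [-0.0039 -0.0018  0.1532]
g [0.5414 0.4155 0.2006] ori [179.1793   0.7861 -95.6554] q [ 31.3878  27.151   29.3032  92.3339   1.1218 -52.9641] F [-0.0546  0.2853  0.2667] t 37.7167 0.04275021351722468 0.0
```

Call:
{"name": "send_rows", "arguments": {
  "fingers": [0.5,0.5,0.5,0.5,0.5,0.5,0.24,0.24,0.24,0.24],
  "slide": [
    [-0.003,-0.002,0.03],
    [0,0,0.04],
    [0,0,0.04],
    [0,0,0.03],
    [0,0,0.013],
    [0,0,0],
    [0,0,0],
    [0,0,0],
    [0,0,0],
    [0,0,0]
  ],
  "turn": [0,0,0,0,0,0,0,0,0,0]
}}

```text
time_s: 38.55
tcp_pos: [0.5439, 0.416, 0.2815]
orientation: [179.4, 0.9, -95.6]
contact_force: [0.3, 0.1, 0.2]
opening: 0.0208
gripper_force: 0.1
```

Call:
{"name": "send_rows", "arguments": {
  "fingers": [0.24,0.24,0.24,0.24,0.24,0.24,0.24,0.24,0.24,0.24],
  "slide": [
    [0,-0.01,0.0005],
    [0,-0.011,0.002],
    [0,-0.011,0.003],
    [0,-0.011,0.004],
    [0,-0.011,0.004],
    [0,-0.011,0.005],
    [0,-0.01,0.005],
    [0,-0.006,0.003],
    [0,0,0],
    [0,0,0]
  ],
  "turn": [0,0,0,0,0,0,0,0,0,0]
}}

```text
time_s: 39.38
tcp_pos: [0.5824, 0.412, 0.2676]
orientation: [179.0, 0.9, -95.6]
contact_force: [-9.1, -1.4, 10.1]
opening: 0.0205
gripper_force: 14.5
```

```bash
python3 go.py 0.585 0.4145 0.111 -95.5
```

```text
slide now [-0.0009 -0.0102  0.003 ] | turn -0.0006719471595573623 | slide after [-0.0008 -0.0103  0.003 ]
g [0.5799 0.4145 0.1126] ori [178.9776   0.8622 -95.621 ] q [ 29.6334  32.3644  26.5051  84.478    1.2941 -54.7571] F [-9.0634 -1.3723 10.1274] t 39.3833 0.02051136132368598 14.506603181362152
```

Call:
{"name": "send_rows", "arguments": {
  "fingers": [0.24,0.24,0.24,0.24,0.5,0.5,0.5,0.5,0.5,0.5],
  "slide": [
    [0,-0.004,0],
    [0,-0.003,0],
    [0,0,0],
    [0,0,0],
    [0,0,0],
    [0,0,0],
    [0,0,0],
    [0,0,-0.03],
    [0,0,-0.06],
    [0,0,-0.07]
  ],
  "turn": [0,0,0,0,0,0,0,0,0,0]
}}

```text
time_s: 40.22
tcp_pos: [0.5882, 0.4095, 0.3413]
orientation: [178.9, 0.5, -95.7]
contact_force: [1.0, 0.2, 0.3]
opening: 0.0427
gripper_force: 0.0
```

Call:
{"name": "send_rows", "arguments": {
  "fingers": [0.5,0.5,0.5,0.5,0.5,0.5,0.5,0.5,0.5,0.5],
  "slide": [
    [0,0,-0.07],
    [0,0,-0.07],
    [0,0,-0.06],
    [0.03,0.05,0],
    [0.03,0.06,0],
    [0.04,0.06,0],
    [0.04,0.06,0],
    [0.04,0,0],
    [0.04,0,0],
    [0,0,0]
  ],
  "turn": [0,0,0,0,0,0,0,0,0,0]
}}

```text
time_s: 41.05
tcp_pos: [0.4639, 0.3079, 0.4454]
orientation: [179.3, 0.7, -95.8]
contact_force: [0.5, 0.8, 1.0]
opening: 0.043
gripper_force: 0.0
```

```bash
python3 go.py 0.585 0.4145 0.111 -95.5; python3 - <<'E'
from meas import *
s=cam("side");t=cam("top")
cv2.imwrite('pics/s7.png',crop(s['color'],240,140,400,310,3.5))
T2,_=blob(s["color"],(250,232,280,258),red);p=onz(s,T2,.107);print(T2,p,np.degrees(np.arcsin(np.hypot(*(p[:2]-[.5405,.4195]))/.07)))
K2,_=blob(s["color"],(298,158,312,182),red);print(K2)
E
```

```text
slide now [-0.2286 -0.2282  0.3587] | turn -0.0016586817008746695 | slide after [-0.2274 -0.2294  0.3587]
g [0.462  0.31   0.2904] ori [179.2606   0.6727 -95.7986] q [ 26.4311   8.5691  16.6168  98.3145   0.9634 -57.7769] F [0.4877 0.7983 1.045 ] t 41.05 0.04299294403108897 0.0
[261.58346842 244.48515704] [0.58443349 0.4146289  0.107     ] 39.15845214814031
[306.11760563 175.34029734]
```

View pics/s7.png

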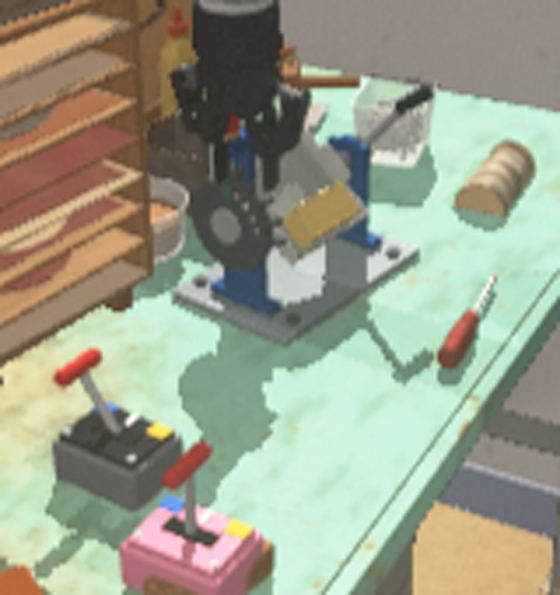

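The switch lies fully over on blue (crop 78,365), the tray is locked at 40° with the block inside (322,215), and the gripper is in free air.

```bash
python3 -c "
from cell import sign_off
print(sign_off())"
```

```text
the job is handed in; nothing more can be done
None
```

The job is handed in at about 41 s: the block is in the tray, the tray is pinned at the 40° green notch, and the switch went through centre off to fully blue. The tub and log were not touched.

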